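# Part the nested loaf tins and put each in its size row

## Task

Two small steel loaf tins stand upside down in the dark steel holder, the larger over the smaller: lift the larger off, set it down on the open worktop, take it again by its ends and put it into the wide wooden row, and only then move the smaller one from the holder into the narrow row in the same way. Both must end still upside down, lengthwise between the rails and flat on the floor of the row's free front part (the holder leaves room for fingers only at a tin's long sides, the rows only at its ends). Set the tins down without dropping them, and do not shove the tins already in the rows, the kitchen timer or the salt shaker.

Things in the scene. Friction and masses are not known exactly. Their poses are not given: they have to be found in the camera images.
- tin_large: Larger steel loaf tin: a plain open box with straight sides, upside down, 66 long (its x) x 50 wide (y) x 50 mm high, walls and base 2.5 mm, 0.08 to 0.16 kg. Origin: middle of its mouth, which is its underside; z points up to the closed base (z = 50 mm).
- tin_small: Smaller steel loaf tin, hidden under the larger one at first: 52 long (x) x 38 wide (y) x 42 mm high, walls and base 2.5 mm, 0.05 to 0.11 kg. Origin and axes as for the larger. It stands on the holder's base by itself, with about 4 mm between it and the larger tin on all sides, and does not stick to it.
- holder: Fixed dark steel holder: base 98 (its x) x 70 x 4 mm with two upright plates (60 wide, 5 thick) across its x, inner faces at x = -37 and +37 mm, tops at z = 54 mm, level with the larger tin. Both tins stand centred on the base, long axis along the holder's x: the plates close off their ends, their long sides (+y, -y) are open. Origin: middle of the underside, z up.
- row_wide: Wide wooden row (fixed channel): 220 mm long (its x), 57 mm between rails, which are 8 mm thick with tops at z = 56 mm; floor 6 mm thick. Front end (-x, toward the robot) open. Origin: middle of the underside. A spare tin stands in the far half; the best place for the new tin's centre is x = -40, y = 0, z = 6 mm, its x along the row's x, either way round: 3.5 mm free to each rail.
- row_narrow: Narrow wooden row, for the smaller tin: like the wide one (220 mm long, 6 mm floor, same axes and best place), but 45 mm between the rails, whose tops are at z = 48 mm. The rows stand side by side; which is left and which right changes.
- spare_large: A tin like the larger one that already stands in the wide row, centred 66 mm beyond the row's origin (row x = +66 mm); loose, to be left there.
- spare_small: A tin like the smaller one that already stands in the narrow row, centred at row x = +66 mm; loose, to be left there.
- timer: Kitchen timer, white over red, 67 mm across, 56 mm high, on the right behind the holder; loose, leave alone. Origin: middle of its underside. The worktop (z = 0) is free at x 0.40 to 0.51 m, y -0.10 to +0.04 m, in front of the holder: a good place to set a tin down.
- shaker: Salt shaker, 44 mm across, 90 mm high, on the worktop behind the work; loose, leave alone. Origin: middle of its underside.
Things that resemble listed ones, but are neither listed nor needed, are in the scene too. What is shaped like the tin_large but pink or purple is not meant.

How it is judged:
On the way, in this order (a step that is already met when the one before it is completed fails the run):
1. the larger tin is off the smaller one, which still stands in the holder (distance between tin_large and tin_small above 0.055 m and distance of tin_small from where it was at the start of the episode below 0.02 m and angle between tin_small's own z axis and vertical below 0.2 rad), for 0.1 s.
2. the larger tin stands by itself on the worktop, let go (height (world z) of tin_large below 0.007 m and angle between tin_large's own z axis and vertical below 0.1 rad and horizontal distance between tin_large and holder above 0.07 m and linear speed of tin_large below 0.03 m/s and angular speed of tin_large below 0.3 rad/s and contact force between the fingers and tin_large below 0.1 N), for 0.1 s.
3. the larger tin stands in the wide row, let go, and the smaller one still in the holder (x of tin_large in the frame of row_wide between -0.082 and 0.04 m and y of tin_large in the frame of row_wide between -0.008 and 0.008 m and z of tin_large in the frame of row_wide between 0.002 and 0.01 m and angle between tin_large's own z axis and vertical below 0.1 rad and linear speed of tin_large below 0.03 m/s and angular speed of tin_large below 0.3 rad/s and contact force between the fingers and tin_large below 0.1 N and distance of tin_small from where it was at the start of the episode below 0.02 m and angle between tin_small's own z axis and vertical below 0.2 rad), for 0.1 s.
4. the smaller tin stands by itself on the worktop, let go (height (world z) of tin_small below 0.007 m and angle between tin_small's own z axis and vertical below 0.1 rad and horizontal distance between tin_small and holder above 0.07 m and linear speed of tin_small below 0.03 m/s and angular speed of tin_small below 0.3 rad/s and contact force between the fingers and tin_small below 0.1 N), for 0.1 s.
At the end, for the whole second after the job is handed in: The larger tin stands in the wide row and the smaller tin in the narrow row: upside down, upright within 0.1 rad, flat on the row's floor (within 4 mm), within 8 mm of the row's middle line, its centre between 82 mm before and 40 mm beyond the row's origin along the row; both let go and at rest (x of tin_large in the frame of row_wide between -0.082 and 0.04 m and y of tin_large in the frame of row_wide between -0.008 and 0.008 m and z of tin_large in the frame of row_wide between 0.002 and 0.01 m and angle between each of tin_large, tin_small's own z axis and vertical below 0.1 rad and x of tin_small in the frame of row_narrow between -0.082 and 0.04 m and y of tin_small in the frame of row_narrow between -0.008 and 0.008 m and z of tin_small in the frame of row_narrow between 0.002 and 0.01 m and linear speed of each of tin_large, tin_small below 0.03 m/s and angular speed of each of tin_large, tin_small below 0.3 rad/s and contact force between the fingers and tin_large below 0.1 N and contact force between the fingers and tin_small below 0.1 N); the robot touches nothing.
It fails at once if the larger loaf tin falls freely from more than about 3 cm (contact force between the fingers and tin_large below 0.01 N and linear speed of tin_large above 0.8 m/s).
It fails at once if the smaller loaf tin falls freely from more than about 3 cm (contact force between the fingers and tin_small below 0.01 N and linear speed of tin_small above 0.8 m/s).
It fails at once if a spare tin in a row is shoved more than 15 mm (distance of any of spare_large, spare_small from where it was at the start of the episode above 0.015 m).
It fails at once if the kitchen timer is moved more than 20 mm (distance of timer from where it was at the start of the episode above 0.02 m).
It fails at once if the salt shaker is moved more than 20 mm (distance of shaker from where it was at the start of the episode above 0.02 m).
It also fails if it takes over 69 s, if anything falls off the work surface, if the arm or the gripper's body presses on something with over 40 N, if the wrist force passes 120 N, or if a joint passes its speed limit or range.

## Robot

A 6-joint arm with a two-finger parallel gripper is mounted at the origin on a cart in front of the work surface, level with it; the furniture and walls round the work are solid. World frame = base frame: x ahead of the robot, y to its left, z up, the work surface at z = 0. Lengths are in m, angles in rad, forces in N, time in s.
With the tool pointing down it reaches from about 0.225 to 0.875 m from the base axis. Payload 3.4 kg.
Tool frame: the origin (TCP) lies on the centre line of the jaws, within the pads' length; the fingertips stand 17 mm ahead of it and the grasp point (between the pads) lies 2 mm behind it (nose_length is the distance from the TCP to the fingertips, in m); z points along the fingers, y is the line along which they close (so a half turn about z gives the same grasp; the last joint's range is limited). The gripper opens to 85 mm and grips with 20 to 120 N. Pads are 22 mm wide; open, the fingers measure 114 mm over their backs; the gripper's body (76 mm by 85 mm) begins 54 mm behind the grasp point. The pads swing forward as they close: fully open they stand 13 mm farther back than shut.
Start: joints at [-1.361, 0.276, 1.505, -0, 1.361, -0.121], TCP at [0.187, -0.544, 0.248] pointing down, gripper open.
Joint ranges: [-2.89, 2.89], [-0.75, 2.08], [0.22, 2.7], [-1.18, 4.32], [0.11, 2.71], [-2.7, 2.7]. Speed limits (rad/s): [2.57, 2.57, 3.14, 3.14, 3.14, 3.14].

## Interface

Orientations are given as a unit quaternion [w, x, y, z].
In Python, from rig import get_state, get_image, sign_off, find_in, place_of, nose_length gives the robot as it stands.
- The arm moves only by the tool apply_moves, never from a script. Its argument "deltas" is one flat list of numbers, 5 for each row, row after row: the finger opening in mm, from 0 to 85.4, then the shift along the tool's x, y, z in mm, then the turn about the tool's z in degrees. A call has 1 to 12 rows; each row is the pose to reach, as a shift and turn from the pose commanded when the call began, along the tool's axes at that moment; what a row does not reach only later rows make up. A row lasts 1/12 s, in which the tool goes at most 41.7 mm and 7.16 degrees, less where a joint would pass 70% of its speed; a pose out of reach is approached as far as the arm can. A call with a gripper value outside its range is refused whole. The fingers move at their own pace and stop on an object; "squeeze" is the grip in N (left out, the last holds). Time passes only in rows, so rows that repeat a pose let the fingers close. It gives the time, the measured TCP pose, the force, the opening and the grip force at its end, in the units of the state.
- get_state(): the state, without advancing time (a new reading comes with each control period).
- get_image(name): name is "scene" or "side" or "wrist"; returns a dict with "frame" (384x512x3 uint8, red, green, blue), "K" (3x3 intrinsics, pixels), "position" and "orientation" of the camera in the world. Camera axes: x right, y down, z forward; pixel columns grow to the right and rows downward; lengths in m; the calibration is good to about 2 mm. The wrist camera is an equidistant fisheye: a pixel r from the principal point sees the ray r / f radians off the axis. A picture is of the moment at which its call begins. There is no depth.
- sign_off(): hands the job in; it is judged then, once.
Trained networks look in a picture, given as the dict that the camera call returned (one of the last four; its "shot" number tells which), for a name from the list of things; names that differ only in an ending like _2 or _b are one class to them, and where a whole thing is asked for, a point or a joint stands for the part that bears it (a point fixed in the world has none). Each returns a list of dicts, best first, with "score" (0 to 1); they miss things now and then, are a little off and sometimes report something else, mostly with a low value. They report only what shows in the picture. A call takes as long as a camera call. They do not tell look-alikes from the thing itself.
- find_in(query, picture): "point" ([column, row] in pixels, amid what is visible of it).
- place_of(query, picture): "point" ([column, row] in pixels: a listed point, or the origin of a listed thing).
The state is a dict: "clock": time; "qpos": joint angles; "qd": joint speeds; "effort": joint torques, N m; "position": TCP position; "ee_rot": TCP orientation; "contact_force": force on the tool from outside, world axes, zero at the start; "moment": the same for the moment, N m; "width": finger opening in m; "gripper_force": force on a finger pad.
Only numpy, scipy, OpenCV 4.12 (cv2) and the standard library are available. Lean on these libraries where they do the work, as an engineer would, in place of code of your own. Each camera call takes 0.05 s, during which the arm holds its last target. There are 200 camera calls.

## Working session

There is one attempt and no reset: what is moved stays moved. The work goes in short steps, Python scripts to look and compute and a tool call to move; the robot and the scene stay as the last step left them, time stands still between calls to the robot, and variables do not carry over. Pictures are saved under pics/ and viewed, at most 10 in all, crops included, and the job is handed in when it is done.

Besides the shell and the picture viewer there is one more tool, called after "Emit:" as name(argument=value, ...) on one line, values as JSON. apply_moves: Moves the arm, as the interface text tells. Its arguments: {"type":"object","properties":{"deltas":{"type":"array"},"squeeze":{"type":"number"}},"required":["deltas"]}

```bash
mkdir -p pics; cat > h.py <<'E'
import numpy as np, cv2
from scipy.spatial.transform import Rotation as R
from rig import *
def rot(q): return R.from_quat([q[1],q[2],q[3],q[0]]).as_matrix()
def save(im,n): cv2.imwrite('pics/'+n+'.png',cv2.cvtColor(im['frame'],cv2.COLOR_RGB2BGR))
def ray(im,p,fish=False):
    K=np.array(im['K']); x=(p[0]-K[0,2])/K[0,0]; y=(p[1]-K[1,2])/K[1,1]
    if fish:
        r=np.hypot(x,y); s=np.sin(r)/r if r>1e-9 else 1; d=np.array([x*s,y*s,np.cos(r)])
    else: d=np.array([x,y,1.])
    return rot(im['orientation'])@d
def onz(im,p,z,fish=False):
    d=ray(im,p,fish); o=np.array(im['position']); return o+d*(z-o[2])/d[2]
def proj(im,P,fish=False):
    K=np.array(im['K']); c=rot(im['orientation']).T@(np.array(P)-np.array(im['position']))
    if fish:
        r=np.hypot(c[0],c[1]); t=np.arctan2(r,c[2]); u=c[:2]/max(r,1e-9)*t
    else: u=c[:2]/c[2]
    return np.array([K[0,0]*u[0]+K[0,2],K[1,1]*u[1]+K[1,2]])
E
python3 - <<'E'
from h import *
s=get_state(); print({k:np.round(s[k],3) for k in('clock','position','ee_rot','qpos','width')}, nose_length)
for n in('scene','side'):
    im=get_image(n); save(im,n+'0'); print(n,np.round(im['position'],3),np.round(im['K'][0],1), np.round(rot(im['orientation']),2).tolist())
    for q in('tin_large','holder','row_wide','row_narrow','spare_large','spare_small','timer','shaker'):
        print(q,[(np.round(d['point'],1).tolist(),round(d['score'],2),np.round(onz(im,d['point'],0),3)[:2].tolist()) for d in place_of(q,im)[:3]])
E
```

```text
{'clock': np.float64(0.0), 'position': array([ 0.187, -0.543,  0.247]), 'ee_rot': array([-0.001,  0.986,  0.165, -0.   ]), 'qpos': array([-1.361,  0.277,  1.506,  0.   ,  1.361, -0.121]), 'width': np.float64(0.085)} 0.017
scene [ 0.52  -0.466  0.878] [434.6   0.  259.6] [[1.0, -0.05, 0.02], [-0.05, -0.84, 0.54], [-0.01, -0.54, -0.84]]
tin_large [([182.9, 154.3], 0.98, [0.347, 0.22]), ([181.0, 273.8], 0.87, [0.358, -0.103]), ([309.5, 233.3], 0.83, [0.643, -0.022])]
holder [([308.7, 235.4], 0.56, [0.641, -0.028])]
row_wide [([253.2, 117.4], 0.73, [0.531, 0.334]), ([353.8, 187.7], 0.6, [0.763, 0.093])]
row_narrow [([261.8, 165.4], 0.86, [0.546, 0.173])]
spare_large [([277.9, 118.4], 0.77, [0.597, 0.326]), ([262.2, 165.3], 0.48, [0.547, 0.173])]
spare_small [([289.3, 163.9], 0.59, [0.615, 0.173])]
timer [([341.8, 301.6], 0.77, [0.692, -0.182])]
shaker [([349.1, 188.3], 0.96, [0.752, 0.092])]
side [ 0.402 -0.319  0.779] [360.6   0.  253.8] [[0.93, -0.31, 0.17], [-0.36, -0.82, 0.45], [0.0, -0.48, -0.88]]
tin_large [([174.7, 214.6], 0.95, [0.355, 0.087]), ([304.8, 217.7], 0.64, [0.641, -0.03]), ([200.6, 290.3], 0.62, [0.361, -0.106])]
holder [([303.8, 219.9], 0.89, [0.636, -0.035])]
row_wide [([213.0, 120.6], 0.6, [0.527, 0.327])]
row_narrow [([236.0, 167.0], 0.56, [0.536, 0.161])]
spare_large [([235.7, 114.8], 0.66, [0.592, 0.324])]
spare_small [([261.0, 159.9], 0.89, [0.604, 0.159])]
timer [([352.9, 269.6], 0.83, [0.687, -0.182])]
shaker [([327.5, 163.0], 0.82, [0.76, 0.089]), ([262.2, 158.6], 0.33, [0.608, 0.161])]
```

View pics/scene0.png

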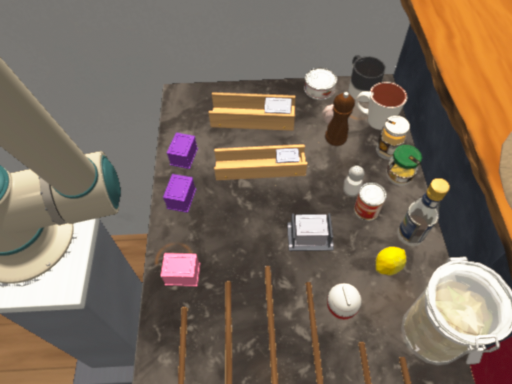

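View pics/side0.png

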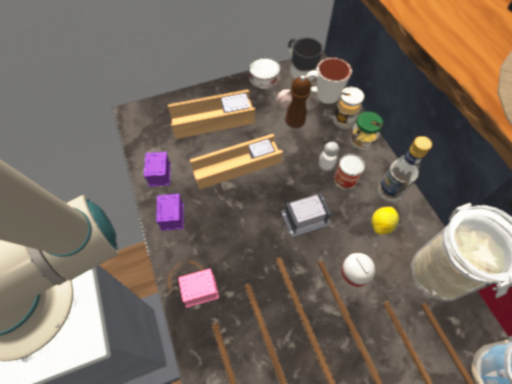

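The scene shows the holder with the steel tin at (310,232), the wide row at (252,112), the narrow row at (261,162), the shaker at (355,180) and the timer at (343,300). Boxes that look like tin_large are purple at (182,150) and (179,193), pink at (181,270), and steel at (310,228) in the holder. Only the steel one fits the description. I'll confirm it in a crop and measure the brown bars along the lower edge of the picture.

```bash
python3 - <<'E'
from h import *
a=get_image('scene'); b=get_image('side')
def crop(im,x,y,w,h,s): return cv2.resize(im['frame'][y:y+h,x:x+w],(w*s,h*s),interpolation=cv2.INTER_CUBIC)
c=np.vstack([np.hstack([crop(a,270,200,80,60,5),crop(b,265,185,80,60,5)]),np.hstack([crop(a,200,85,120,90,3)[:, :360],np.zeros((270,40,3),np.uint8),crop(b,155,85,130,90,3),np.zeros((270,10,3),np.uint8)])])
cv2.imwrite('pics/c1.png',c[...,::-1]); print(c.shape)
# stick ends triangulated
def tri(p,q):
    A=[];B=[]
    o1,d1,o2,d2=np.array(a['position']),ray(a,p),np.array(b['position']),ray(b,q)
    t=np.linalg.lstsq(np.c_[d1,-d2],o2-o1,rcond=None)[0]; return np.round((o1+d1*t[0]+o2+d2*t[1])/2,3),np.round(np.linalg.norm(o1+d1*t[0]-o2-d2*t[1]),3)
for p,q in(((184,307),(214,321)),((228,282),(248,285)),((267,267),(281,260)),((309,282),(321,264)),((364,344),(387,303)),((309.5,233),(304,219)),((329,214),(323,197))): print(p,*tri(p,q))
E
```

```text
(570, 800, 3)
(184, 307) [ 0.369 -0.178  0.006] 0.001
(228, 282) [ 0.459 -0.136  0.021] 0.002
(267, 267) [ 0.541 -0.116  0.042] 0.002
(309, 282) [ 0.624 -0.147  0.021] 0.007
(364, 344) [ 0.72  -0.27   0.002] 0.002
(309.5, 233) [ 0.638 -0.033  0.012] 0.011
(329, 214) [ 0.673 -0.03   0.09 ] 0.008
```

View pics/c1.png

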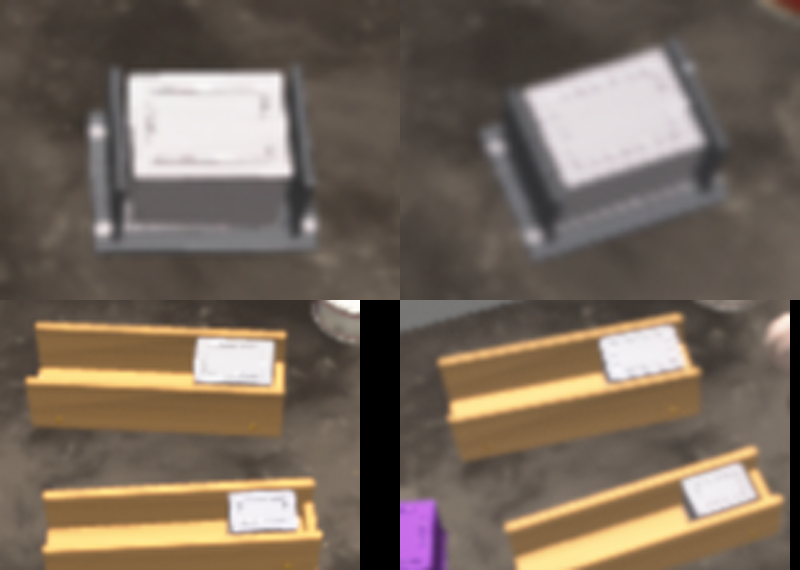

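The crop confirms it: the silver tin stands between two dark plates with its long axis near world x. The wide row is the far one (left of the robot) and the narrow row the nearer one. The brown bars are low ridges.

```bash
python3 - <<'E'
from h import *
a=get_image('scene'); b=get_image('side')
def box(n,im,ps,off,s,z):
    P=np.array([onz(im,((x-.5*s+.5)/s+off[0],(y-.5*s+.5)/s+off[1]),z)[:2] for x,y in ps])
    d=(P[1]-P[0]+P[2]-P[3]); e=(P[0]+P[1]-P[2]-P[3])/2
    print(n,'c',P.mean(0).round(4),'yaw',np.degrees(np.arctan2(d[1],d[0])).round(1),'L',np.linalg.norm(d/2).round(4),'W',np.linalg.norm(e).round(4))
box('tinA',a,[(127,73),(284,72),(292,178),(130,177)],(270,200),5,.054)
box('tinB',b,[(124,90),(262,47),(305,145),(169,187)],(265,185),5,.054)
box('wideA',a,[(37,24),(286,32),(284,90),(27,380-300)],(200,85),3,.056)
box('narA',a,[(44,194),(315,183),(320,236),(43,248)],(200,85),3,.048)
box('sprL A',a,[(196,38),(274,39),(274,83),(193,83)],(200,85),3,.056)
box('sprS A',a,[(229,192),(296,191),(301,230),(230,232)],(200,85),3,.048)
box('wideB',b,[(38,60),(282,15),(300,72),(50,117)],(155,85),3,.056)
for im in(a,b):
  for z,q in((.0,'timer'),(0,'shaker')): print(q,onz(im,place_of(q,im)[0]['point'],z).round(3))
s=get_state(); print(rot(s['ee_rot']).round(3).tolist())
w=get_image('wrist'); print(np.round(w['position'],3),np.round(rot(w['orientation']),2).tolist(), rot(s['ee_rot']).T@(np.array(w['position'])-s['position']),np.round(w['K'],1).tolist())
E
```

```text
tinA c [ 0.6416 -0.0289] yaw -3.3 L 0.0682 W 0.0509
tinB c [ 0.6404 -0.0308] yaw -2.2 L 0.0662 W 0.051
wideA c [0.5302 0.3316] yaw -6.4 L 0.2187 W 0.0672
narA c [0.5412 0.1651] yaw -0.5 L 0.2188 W 0.0535
sprL A c [0.5954 0.3222] yaw -4.1 L 0.0682 W 0.0521
sprS A c [0.6078 0.1649] yaw -1.9 L 0.0551 W 0.0396
wideB c [0.5276 0.3276] yaw -7.2 L 0.2193 W 0.0674
timer [ 0.687 -0.188  0.   ]
shaker [0.759 0.09  0.   ]
timer [ 0.698 -0.18   0.   ]
shaker [ 0.754  0.082 -0.   ]
[[0.946, 0.325, 0.0], [0.325, -0.946, -0.0], [0.0, 0.0, -1.0]]
[ 0.258 -0.521  0.374] [[0.32, -0.9, -0.28], [-0.95, -0.31, -0.1], [0.0, 0.3, -0.95]] [ 0.07496576  0.00113387 -0.12581637] [[297.3, 0.0, 255.2], [0.0, 297.3, 190.3], [0.0, 0.0, 1.0]]
```

Emit:
apply_moves(deltas=[85,596,-338,0,21.5,85,596,-338,0,21.5,85,596,-338,0,21.5,85,596,-338,0,21.5,85,596,-338,0,21.5,85,596,-338,0,21.5,85,596,-338,0,21.5,85,596,-338,0,21.5,85,596,-338,0,21.5,85,596,-338,0,21.5,85,596,-338,0,21.5,85,596,-338,0,21.5])

```text
clock: 2.35
position: [0.516, -0.1711, 0.2486]
ee_rot: [0.0, 1.0, -0.022, 0.0]
contact_force: [0.3, -0.1, 1.1]
width: 0.085
gripper_force: 0.0
```

```bash
cat >> h.py <<'E'
def go(x,y,z,yaw):
    """shift along tool axes (mm) and turn (deg) from the present pose to a tool-down pose"""
    s=get_state(); M=rot(s['ee_rot']); d=M.T@(np.array([x,y,z])-s['position'])*1000
    t=(np.degrees(np.arctan2(M[1,0],M[0,0]))-yaw+180)%360-180
    print('t',round(s['clock'],2),'go',d.round(1),'turn',t.round(1),'q6',round(s['qpos'][5],2),'tilt',M[:,2].round(3)); return d,t
E
python3 - <<'E'
from h import *
go(.641,-.03,.247,-2.5)
E
```

```text
t 2.35 go [ 118.6 -146.5    1.6] turn -0.0 q6 1.17 tilt [ 0.001 -0.001 -1.   ]
```

Emit:
apply_moves(deltas=[85,118.5,-146.5,0,0,85,118.5,-146.5,0,0,85,118.5,-146.5,0,0,85,118.5,-146.5,0,0,85,118.5,-146.5,0,0,85,118.5,-146.5,40,0,85,118.5,-146.5,60,0,85,118.5,-146.5,60,0])

```text
clock: 3.02
position: [0.6369, -0.0305, 0.1829]
ee_rot: [-0.001, 1.0, -0.022, -0.005]
contact_force: [-1.1, -0.4, -0.5]
width: 0.0853
gripper_force: 0.0
```

```bash
python3 - <<'E'
from h import *
s=get_state(); print(s['position'].round(4) if hasattr(s['position'],'round') else s['position'])
im=get_image('wrist'); save(im,'w1')
# rectified top view of plane z=.054, centred at TCP, 4 px/mm... world axes: right=-y, up=+x
def top(im,cx,cy,z,half,pxmm,name):
    n=int(2*half*pxmm*1000); g=(np.arange(n)+.5)/n*2*half-half
    out=np.zeros((n,n,2),np.float32)
    Y,X=np.meshgrid(cy-g,cx-g) # cols, rows
    P=np.stack([X,Y,np.full_like(X,z)],-1)-np.array(im['position'])
    c=P@rot(im['orientation']); r=np.hypot(c[...,0],c[...,1]); t=np.arctan2(r,c[...,2]); K=np.array(im['K'])
    u=K[0,0]*c[...,0]/r*t+K[0,2]; v=K[1,1]*c[...,1]/r*t+K[1,2]
    cv2.imwrite('pics/'+name+'.png',cv2.remap(im['frame'],u.astype(np.float32),v.astype(np.float32),cv2.INTER_LINEAR)[...,::-1])
top(im,.641,-.03,.054,.075,4,'w1top')
E
```

```text
[ 0.6369 -0.0305  0.1829]
```

View pics/w1top.png

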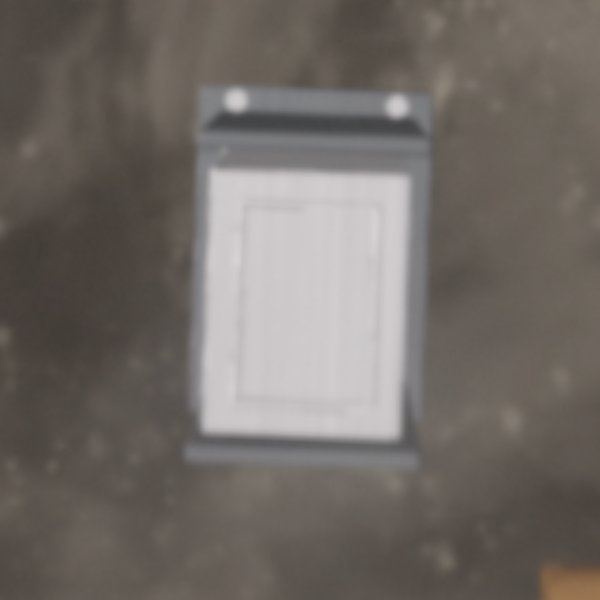

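The rectified wrist view shows the tin top with corners at (209,170), (411,174), (402,440) and (202,435). That puts its centre at (0.640,-0.0315) with yaw about -1.8°.

```bash
python3 - <<'E'
from h import *
get_image('wrist'); go(.640,-.0315,.042,-1.8)
E
```

```text
t 3.12 go [  0.6  -0.3 145.9] turn -0.7 q6 1.46 tilt [-0.001  0.    -1.   ]
```

Emit:
apply_moves(deltas=[85,0.5,-0.5,40,-0.5,85,0.5,-0.5,80,-0.5,85,0.5,-0.5,105,-0.5,85,0.5,-0.5,120,-0.5,85,0.5,-0.5,132,-0.5,85,0.5,-0.5,140,-0.5,85,0.5,-0.5,145,-0.5,85,0.5,-0.5,145,-0.5,85,0.5,-0.5,145,-0.5])

```text
clock: 3.87
position: [0.6413, -0.0316, 0.0445]
ee_rot: [0.0, 1.0, -0.018, 0.001]
contact_force: [1.0, 0.5, 0.1]
width: 0.0851
gripper_force: 0.0
```

Emit:
apply_moves(deltas=[60,0,0,0,0,54,0,0,0,0,48,0,0,0,0,40,0,0,0,0,40,0,0,0,0,40,0,0,0,0,40,0,0,0,0,40,0,0,0,0], squeeze=40)

```text
clock: 4.53
position: [0.641, -0.0314, 0.0443]
ee_rot: [0.0, 1.0, -0.018, 0.001]
contact_force: [0.2, -0.7, 6.3]
width: 0.0491
gripper_force: 42.6
```

Emit:
apply_moves(deltas=[40,0,0,-8,0,40,0,0,-16,0,40,0,0,-24,0,40,0,0,-34,0,40,0,0,-46,0,40,0,0,-60,0,40,0,0,-76,0,40,0,0,-92,0,40,0,0,-100,0,40,0,0,-100,0])

```text
clock: 5.37
position: [0.6418, -0.0316, 0.1462]
ee_rot: [0.0, 1.0, -0.018, 0.003]
contact_force: [0.7, -0.2, -1.4]
width: 0.0494
gripper_force: 42.0
```

```bash
python3 - <<'E'
from h import *
a=get_image('scene'); 
c=cv2.resize(a['frame'][150:300,230:430],(800,600),interpolation=cv2.INTER_CUBIC)
cv2.imwrite('pics/l1.png',c[...,::-1]); s=get_state(); print(s['width'],s['gripper_force'])
go(.47,-.03,.15,-1.8)
E
```

```text
0.049188473673623334 41.96726068854332
t 5.42 go [-170.8    4.7   -5.8] turn -0.2 q6 1.45 tilt [ 0.002 -0.    -1.   ]
```

View pics/l1.png

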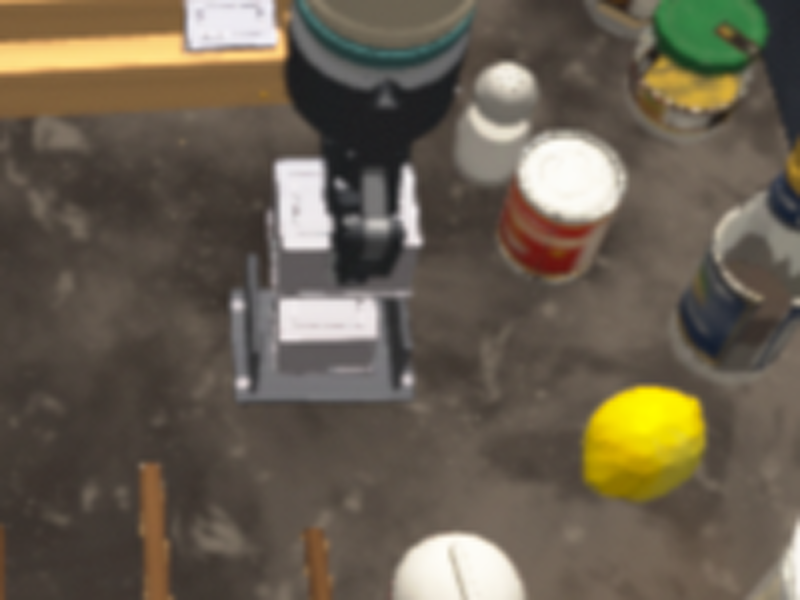

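The large tin hangs in the gripper at (345,230) and the small one stands undisturbed in the holder at (325,330).

Emit:
apply_moves(deltas=[40,-15,0,0,0,40,-45,0,0,0,40,-80,0,0,0,40,-115,1,0,0,40,-145,2,10,0,40,-165,2,35,0,40,-171,2,60,0,40,-171,2,80,0,40,-171,2,90,0,40,-171,2,95,0,40,-171,2,95,0,40,-171,2,95,0])

```text
clock: 6.42
position: [0.4694, -0.0272, 0.0481]
ee_rot: [-0.0, 1.0, -0.018, -0.0]
contact_force: [1.3, 0.0, -0.0]
width: 0.0494
gripper_force: 41.9
```

Now 7.8 mm down to contact, slowly.

Emit:
apply_moves(deltas=[40,0,0,3,0,40,0,0,5,0,40,0,0,6.5,0,40,0,0,7.5,0,40,0,0,8,0,40,0,0,8,0,40,0,0,8,0])

```text
clock: 7.0
position: [0.4695, -0.0272, 0.0404]
ee_rot: [0.0, 1.0, -0.018, 0.0]
contact_force: [0.0, 0.1, -2.1]
width: 0.0491
gripper_force: 42.0
```

Emit:
apply_moves(deltas=[40,0,0,0.6,0,40,0,0,1,0,40,0,0,1,0,52,0,0,1,0,60,0,0,1,0,75,0,0,1,0,85,0,0,1,0,85,0,0,1,0,85,0,0,1,0])

```text
clock: 7.75
position: [0.4693, -0.0272, 0.0392]
ee_rot: [0.0, 1.0, -0.018, -0.0]
contact_force: [0.2, 0.2, -0.6]
width: 0.0849
gripper_force: 0.0
```

Emit:
apply_moves(deltas=[85,0,0,-10,0,85,0,0,-30,0,85,0,0,-60,0,85,0,0,-95,0,85,0,0,-120,0,85,0,0,-130,0,85,0,0,-130,0,85,0,0,-130,0])

```text
clock: 8.42
position: [0.4694, -0.0272, 0.1694]
ee_rot: [0.0, 1.0, -0.018, 0.0]
contact_force: [-0.4, 0.8, -1.6]
width: 0.0849
gripper_force: 0.0
```

```bash
cat >> h.py <<'E'
def top(im,cx,cy,z,half,pxmm,name=None):
    n=int(round(2*half*pxmm*1000)); g=(np.arange(n)+.5)/n*2*half-half
    Y,X=np.meshgrid(cy-g,cx-g)
    P=np.stack([X,Y,np.full_like(X,z)],-1)-np.array(im['position'])
    c=P@rot(im['orientation']); r=np.hypot(c[...,0],c[...,1]); t=np.arctan2(r,c[...,2]); K=np.array(im['K'])
    u=K[0,0]*c[...,0]/r*t+K[0,2]; v=K[1,1]*c[...,1]/r*t+K[1,2]
    o=cv2.remap(im['frame'],u.astype(np.float32),v.astype(np.float32),cv2.INTER_LINEAR)
    if name: cv2.imwrite('pics/'+name+'.png',o[...,::-1])
    return o
def tinbox(im,cx,cy,z,half=.06,thr=150,name=None):
    """centre, yaw, size of the bright, colourless tin top on plane z"""
    o=top(im,cx,cy,z,half,4,name).astype(int)
    m=((o.min(2)>thr)&(o.max(2)-o.min(2)<40)).astype(np.uint8)
    n,l,st,ce=cv2.connectedComponentsWithStats(cv2.morphologyEx(m,cv2.MORPH_CLOSE,np.ones((9,9))))
    k=1+np.argmax(st[1:,4]); pts=cv2.findNonZero((l==k).astype(np.uint8)); (u,v),(w,h),a=cv2.minAreaRect(pts)
    b=cv2.boxPoints(((u,v),(w,h),a)); e=max((b[1]-b[0],b[2]-b[1]),key=np.linalg.norm); ang=np.degrees(np.arctan2(-e[0],-e[1])); ang=(ang+90)%180-90
    c=half*4000; print('tin x %.4f y %.4f yaw %.1f size %.1f %.1f'%(cx-(v+.5-c)/4000,cy-(u+.5-c)/4000,ang,max(w,h)/4,min(w,h)/4),'fill',round(st[k,4]/w/h,2))
E
python3 - <<'E'
from h import *
im=get_image('wrist'); tinbox(im,.4695,-.0272,.05); go(.4695,-.0272,.17,88.2)
E
```

```text
tin x 0.4688 y -0.0285 yaw -2.1 size 67.4 50.8 fill 0.99
t 8.47 go [ 0.9  0.1 -1.5] turn -90.2 q6 1.4 tilt [-0.001  0.    -1.   ]
```

Emit:
apply_moves(deltas=[85,0,0,0,-7,85,0,0,0,-14,85,0,0,0,-21,85,0,0,0,-28,85,0,0,0,-35,85,0,0,0,-42,85,0,0,0,-49,85,0,0,0,-56,85,0,0,0,-63,85,0,0,0,-70,85,0,0,0,-77,85,0,0,0,-84])

```text
clock: 9.47
position: [0.4682, -0.027, 0.1673]
ee_rot: [-0.002, 0.753, 0.658, -0.001]
contact_force: [-0.5, 0.3, 0.4]
width: 0.085
gripper_force: 0.0
```

Emit:
apply_moves(deltas=[85,0,0,20,-6,85,0,0,40,-6,85,0,0,50,-6,85,0,0,50,-6,85,0,0,50,-6])

```text
clock: 9.88
position: [0.4681, -0.027, 0.1177]
ee_rot: [-0.002, 0.72, 0.694, -0.001]
contact_force: [0.2, 0.5, -0.8]
width: 0.085
gripper_force: 0.0
```

```bash
python3 - <<'E'
from h import *
im=get_image('wrist'); tinbox(im,.4695,-.0272,.05); go(.4688,-.028,.04,88)
E
```

```text
tin x 0.4686 y -0.0228 yaw -2.0 size 66.8 61.8 fill 0.97
t 9.93 go [-0.9 -0.  78.6] turn -0.1 q6 -0.17 tilt [-0.002  0.    -1.   ]
```

Emit:
apply_moves(deltas=[85,-0.5,0,25,0,85,-0.5,0,48,0,85,-0.5,0,64,0,85,-0.5,0,74,0,85,-0.5,0,78,0,85,-0.5,0,78,0,80,-0.5,0,78,0,74,-0.5,0,78,0,69,-0.5,0,78,0,64,-0.5,0,78,0,56,-0.5,0,78,0,56,-0.5,0,78,0])

```text
clock: 10.93
position: [0.47, -0.0279, 0.0424]
ee_rot: [0.001, 0.72, 0.694, 0.001]
contact_force: [-0.5, 0.7, 5.2]
width: 0.0651
gripper_force: 44.4
```

Emit:
apply_moves(deltas=[56,0,0,0,0,56,0,0,0,0,56,0,0,-1,0,56,0,0,-10,0,56,0,0,-30,0,56,0,0,-60,0,56,0,0,-90,0,56,0,0,-115,0,56,0,0,-130,0,56,0,0,-130,0])

```text
clock: 11.77
position: [0.4717, -0.0281, 0.1754]
ee_rot: [0.004, 0.72, 0.694, 0.002]
contact_force: [0.3, -0.5, -1.0]
width: 0.0657
gripper_force: 44.8
```

```bash
python3 - <<'E'
from h import *
s=get_state(); print(s['width'],s['gripper_force'])
# wide row: centre ~ (.529,.3297), yaw ~ -6.8
y=np.radians(-6.8); print(np.array([.529,.3297])-.04*np.array([np.cos(y),np.sin(y)]))
go(.489,.3345,.18,83.2)
E
```

```text
0.06567930059817208 44.780220687389374
[0.48928138 0.33443616]
t 11.77 go [363.    4.4  -5.1] turn 4.8 q6 -0.17 tilt [ 0.008 -0.002 -1.   ]
```

Emit:
apply_moves(deltas=[56,15,0,0,0,56,45,1,0,1,56,85,1,0,2,56,125,2,0,3,56,165,2,0,4,56,205,3,0,5,56,235,3,0,5,56,255,3,0,5,56,263,3,0,5,56,263,3,0,5,56,263,3,0,5])

```text
clock: 12.68
position: [0.4811, 0.2342, 0.1705]
ee_rot: [0.0, 0.749, 0.663, -0.001]
contact_force: [0.0, -0.1, -1.3]
width: 0.0649
gripper_force: 44.7
```

```bash
python3 - <<'E'
from h import *
im=get_image('wrist'); save(im,'w2'); top(im,.53,.30,.056,.12,2.5,'w2top'); go(.489,.3345,.18,83.2)
E
```

```text
t 12.73 go [101.   -4.7  -9.5] turn -0.3 q6 0.45 tilt [-0.001 -0.002 -1.   ]
```

View pics/w2top.png

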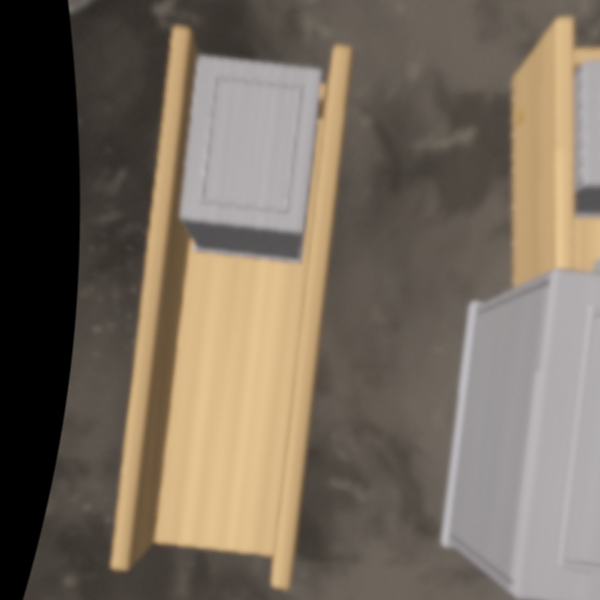

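Emit:
apply_moves(deltas=[56,15,-1,0,-0.5,56,40,-3,0,-0.5,56,65,-5,0,-0.5,56,85,-6,10,-0.5,56,95,-6,22,-0.5,56,98,-6,35,-0.5,56,98,-6,42,-0.5,56,98,-6,42,-0.5,56,98,-6,42,-0.5,56,98,-6,42,-0.5])

```text
clock: 13.57
position: [0.4882, 0.3321, 0.1296]
ee_rot: [0.0, 0.747, 0.665, 0.0]
contact_force: [0.2, 0.4, 0.3]
width: 0.065
gripper_force: 44.7
```

```bash
python3 - <<'E'
from h import *
im=get_image('wrist'); d,t=go(.4873,.3319,.0485,83.5); s=get_state(); zt=s['position'][2]-.0424+.05
A=top(im,.487,.332,.056,.075,2.6); B=top(im,.487,.332,zt,.075,2.6); print(A.shape,s['position'])
cv2.imwrite('pics/w3.png',np.hstack([A,B])[...,::-1])
E
```

```text
t 13.62 go [-0.6 -1.1 81.5] turn -0.1 q6 0.6 tilt [ 0.001  0.    -1.   ]
(390, 390, 3) [0.48838252 0.33233086 0.12999613]
```

View pics/w3.png

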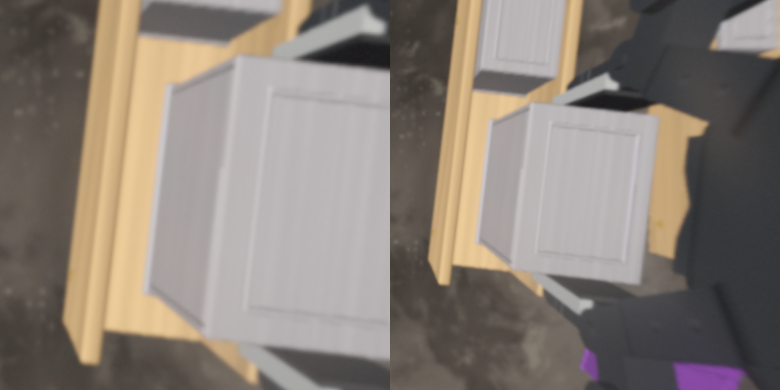

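The in-hand tin (right half, corners (527,103), (657,115), (641,283), (513,265)) is centred on the TCP and lined up with the row. I'll lower it now.

Emit:
apply_moves(deltas=[56,-0.5,-1,12,0.5,56,-0.5,-1,24,0.5,56,-0.5,-1,32,0.5,56,-0.5,-1,40,0.5,56,-0.5,-1,48,0.5,56,-0.5,-1,56,0.5,56,-0.5,-1,63,0.5,56,-0.5,-1,69,0.5,56,-0.5,-1,74,0.5,56,-0.5,-1,77,0.5,56,-0.5,-1,77,0.5,56,-0.5,-1,77,0.5])

```text
clock: 14.62
position: [0.4868, 0.3327, 0.0522]
ee_rot: [0.0, 0.749, 0.662, -0.0]
contact_force: [-0.8, -0.3, -0.8]
width: 0.0651
gripper_force: 44.7
```

Emit:
apply_moves(deltas=[56,0,0,1.5,0,56,0,0,2.5,0,56,0,0,3.5,0,56,0,0,4,0,56,0,0,4,0,56,0,0,4,0])

```text
clock: 15.12
position: [0.4868, 0.3327, 0.0485]
ee_rot: [0.0, 0.749, 0.662, 0.0]
contact_force: [-1.3, 0.3, 0.7]
width: 0.0654
gripper_force: 44.8
```

Emit:
apply_moves(deltas=[56,0,0,0.5,0,56,0,0,1,0,56,0,0,1,0,68,0,0,1,0,74,0,0,1,0,80,0,0,1,0,84,0,0,1,0,84,0,0,1,0])

```text
clock: 15.78
position: [0.4867, 0.3326, 0.047]
ee_rot: [0.0, 0.749, 0.662, -0.0]
contact_force: [-0.4, 0.2, 0.1]
width: 0.0838
gripper_force: 0.0
```

Emit:
apply_moves(deltas=[84,0,0,-10,0,84,0,0,-30,0,84,0,0,-60,0,84,0,0,-95,0,84,0,0,-120,0,84,0,0,-130,0,84,0,0,-130,0])

```text
clock: 16.37
position: [0.4884, 0.3335, 0.1807]
ee_rot: [0.001, 0.749, 0.662, 0.003]
contact_force: [0.4, 0.2, -0.1]
width: 0.084
gripper_force: 0.0
```

```bash
python3 - <<'E'
from h import *
im=get_image('wrist'); tinbox(im,.487,.332,.056,half=.06,thr=130,name='t3')
# contrast check: print row frame coords assuming row (.527,.3274,-6.5)
a=get_image('scene')
c=cv2.resize(a['frame'][85:205,200:320],(480,480),interpolation=cv2.INTER_CUBIC); t=cv2.resize(cv2.imread('pics/t3.png')[...,::-1],(300,300))
o=np.zeros((480,780,3),np.uint8); o[:,:480]=c; o[:300,480:]=t; cv2.imwrite('pics/p3.png',o[...,::-1])
go(.640,-.0315,.25,-1.8)
E
```

```text
tin x 0.4865 y 0.3340 yaw -6.9 size 66.1 54.4 fill 0.98
t 16.47 go [-342.2  197.2  -73.2] turn 84.8 q6 0.6 tilt [-0.001 -0.001 -1.   ]
```

View pics/p3.png

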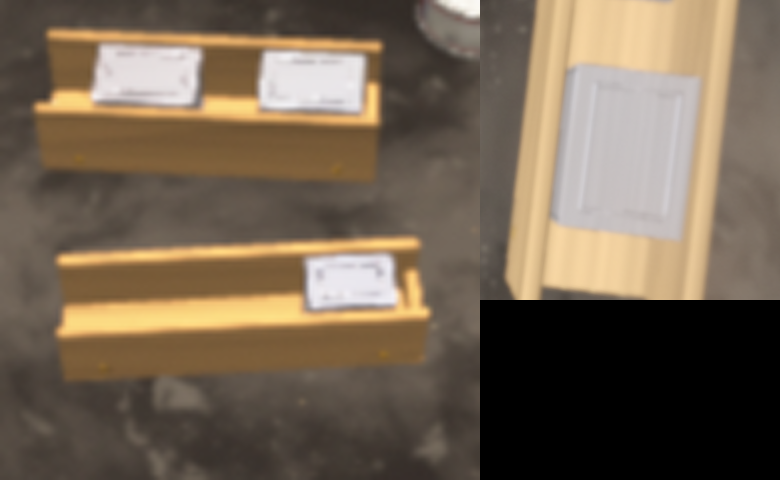

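The large tin sits flat between the wide rails at (147,75), level with its spare, and the narrow row is clear. Back to the holder.

Emit:
apply_moves(deltas=[85,-20,11,-10,7,85,-55,31,-20,14,85,-90,51,-30,21,85,-125,72,-30,28,85,-160,92,-30,35,85,-195,112,-30,42,85,-230,132,-30,49,85,-265,152,-30,56,85,-300,172,-30,63,85,-325,187,-30,70,85,-342,197,-30,77,85,-342,197,-10,84])

```text
clock: 17.47
position: [0.6435, -0.036, 0.1876]
ee_rot: [0.002, 1.0, -0.014, 0.002]
contact_force: [0.5, -0.3, 0.5]
width: 0.0853
gripper_force: 0.0
```

Emit:
apply_moves(deltas=[85,0,0,0,1,85,0,0,0,1,85,0,0,0,1,85,0,0,0,1])

```text
clock: 17.8
position: [0.6401, -0.0301, 0.1874]
ee_rot: [-0.0, 1.0, -0.016, -0.0]
contact_force: [-0.0, -0.1, 0.6]
width: 0.0852
gripper_force: 0.0
```

```bash
python3 - <<'E'
from h import *
im=get_image('wrist'); tinbox(im,.640,-.0315,.046,half=.05); go(.640,-.0315,.042,-1.8)
E
```

```text
tin x 0.6412 y -0.0317 yaw -2.2 size 52.8 39.3 fill 0.99
t 17.85 go [ -0.3   1.4 145.7] turn -0.1 q6 1.45 tilt [ 0.001 -0.    -1.   ]
```

Emit:
apply_moves(deltas=[85,0.5,1,40,0,85,0.5,1,80,0,85,0.5,1,110,0,85,0.5,1,130,0,85,0.5,1,142,0,85,0.5,1,149,0,85,0.5,1,151,0,70,0.5,1,151,0,58,0.5,1,151,0,46,0.5,1,151,0,40,0.5,1,151,0,36,0.5,1,151,0])

```text
clock: 18.85
position: [0.6417, -0.032, 0.0378]
ee_rot: [0.0, 1.0, -0.018, 0.001]
contact_force: [0.0, 0.1, 5.0]
width: 0.0371
gripper_force: 40.9
```

Emit:
apply_moves(deltas=[30,0,0,0,0,30,0,0,0,0,30,0,0,0,0,30,0,0,0,0,30,0,0,0,0,30,0,0,0,0], squeeze=35)

```text
clock: 19.35
position: [0.6417, -0.032, 0.0378]
ee_rot: [0.0, 1.0, -0.018, 0.001]
contact_force: [-0.5, 0.0, 6.5]
width: 0.0377
gripper_force: 40.9
```

Emit:
apply_moves(deltas=[30,0,0,-8,0,30,0,0,-18,0,30,0,0,-32,0,30,0,0,-50,0,30,0,0,-70,0,30,0,0,-88,0,30,0,0,-95,0,30,-15,0,-95,0,30,-45,0,-95,0,30,-80,0,-95,0,30,-115,1,-95,0,30,-145,2,-90,0])

```text
clock: 20.35
position: [0.4935, -0.0286, 0.1265]
ee_rot: [0.0, 1.0, -0.018, -0.0]
contact_force: [0.2, -0.7, -0.6]
width: 0.0371
gripper_force: 40.3
```

Emit:
apply_moves(deltas=[30,-15,0,5,0,30,-25,0,25,0,30,-26,0,50,0,30,-26,0,70,0,30,-26,0,82,0,30,-26,0,86,0,30,-26,0,86,0,30,-26,0,86,0])

```text
clock: 21.02
position: [0.4702, -0.028, 0.0406]
ee_rot: [0.0, 1.0, -0.018, 0.0]
contact_force: [0.4, -0.7, -0.3]
width: 0.0375
gripper_force: 40.2
```

Emit:
apply_moves(deltas=[30,0,0,3,0,30,0,0,5,0,30,0,0,6.5,0,30,0,0,7.3,0,30,0,0,7.7,0,30,0,0,7.7,0,40,0,0,7.7,0,46,0,0,7.7,0,60,0,0,7.7,0,75,0,0,7.7,0,85,0,0,7.7,0,85,0,0,7.7,0])

```text
clock: 22.02
position: [0.4698, -0.0279, 0.0325]
ee_rot: [0.0, 1.0, -0.018, -0.0]
contact_force: [0.3, -0.5, 0.1]
width: 0.0848
gripper_force: 0.0
```

Emit:
apply_moves(deltas=[85,0,0,-10,0,85,0,0,-30,0,85,0,0,-60,0,85,0,0,-95,0,85,0,0,-125,0,85,0,0,-136,0,85,0,0,-136,0,85,0,0,-136,0])

```text
clock: 22.68
position: [0.4698, -0.0279, 0.1687]
ee_rot: [0.0, 1.0, -0.018, 0.0]
contact_force: [-0.5, 0.3, -0.2]
width: 0.0849
gripper_force: 0.0
```

```bash
python3 - <<'E'
from h import *
im=get_image('wrist'); tinbox(im,.470,-.028,.042,half=.05); go(.470,-.028,.169,88)
E
```

```text
tin x 0.4695 y -0.0292 yaw -2.1 size 53.2 38.9 fill 0.99
t 22.73 go [ 1.   0.3 -1.3] turn -90.0 q6 1.4 tilt [-0.002  0.    -1.   ]
```

Emit:
apply_moves(deltas=[85,0,0,0,-7,85,0,0,0,-14,85,0,0,0,-21,85,0,0,0,-28,85,0,0,0,-35,85,0,0,0,-42,85,0,0,0,-49,85,0,0,0,-56,85,0,0,0,-63,85,0,0,0,-70,85,0,0,0,-77,85,0,0,0,-84])

```text
clock: 23.73
position: [0.4685, -0.0276, 0.1664]
ee_rot: [-0.002, 0.753, 0.658, -0.001]
contact_force: [0.2, -0.4, -0.3]
width: 0.0854
gripper_force: 0.0
```

Emit:
apply_moves(deltas=[85,0,0,20,-6,85,0,0,40,-6,85,0,0,50,-6,85,0,0,50,-6,85,0,0,50,-6])

```text
clock: 24.15
position: [0.4684, -0.0276, 0.1168]
ee_rot: [-0.002, 0.72, 0.694, -0.001]
contact_force: [-0.1, -0.2, 0.9]
width: 0.085
gripper_force: 0.0
```

```bash
python3 - <<'E'
from h import *
go(.4695,-.0283,.035,88)
E
```

```text
t 24.15 go [-0.7  1.5 81.8] turn -0.1 q6 -0.17 tilt [-0.005  0.001 -1.   ]
```

Emit:
apply_moves(deltas=[85,-0.5,1,25,0,85,-0.5,1,48,0,85,-0.5,1,66,0,85,-0.5,1,77,0,85,-0.5,1,82,0,78,-0.5,1,82,0,70,-0.5,1,82,0,62,-0.5,1,82,0,55,-0.5,1,82,0,48,-0.5,1,82,0,44,-0.5,1,82,0,44,-0.5,1,82,0])

```text
clock: 25.15
position: [0.4712, -0.0285, 0.0377]
ee_rot: [0.001, 0.72, 0.694, 0.0]
contact_force: [-0.8, -0.0, 5.7]
width: 0.0515
gripper_force: 36.7
```

Emit:
apply_moves(deltas=[44,0,0,0,0,44,0,0,0,0,44,0,0,0,0,44,0,0,0,0])

```text
clock: 25.48
position: [0.4713, -0.0285, 0.0377]
ee_rot: [0.001, 0.72, 0.694, 0.0]
contact_force: [-1.0, 0.2, 6.7]
width: 0.0514
gripper_force: 36.7
```

Emit:
apply_moves(deltas=[44,0,0,-5,0,44,0,0,-15,0,44,0,0,-35,0,44,0,0,-65,0,44,0,0,-95,0,44,0,0,-115,0,44,15,0,-125,0,44,45,0,-130,0,44,75,0,-130,0,44,92,0,-130,0,44,98,0,-130,0,44,98,0,-130,0])

```text
clock: 26.48
position: [0.4741, 0.0706, 0.1668]
ee_rot: [0.0, 0.719, 0.695, 0.0]
contact_force: [0.4, 0.1, -0.8]
width: 0.0513
gripper_force: 37.1
```

Emit:
apply_moves(deltas=[44,0,0,0,0,44,0,0,0,0])

```text
clock: 26.65
position: [0.4742, 0.0686, 0.1665]
ee_rot: [0.0, 0.72, 0.694, -0.0]
contact_force: [0.7, 0.8, -1.2]
width: 0.0513
gripper_force: 37.1
```

```bash
python3 - <<'E'
from h import *
im=get_image('wrist'); top(im,.54,.14,.048,.12,2.5,'w4top'); go(.501,.1655,.120,89); print(get_state()['width'])
E
```

```text
t 26.7 go [97.9 23.2 46.4] turn -1.1 q6 0.04 tilt [-0.    -0.001 -1.   ]
0.05118396063113129
```

View pics/w4top.png

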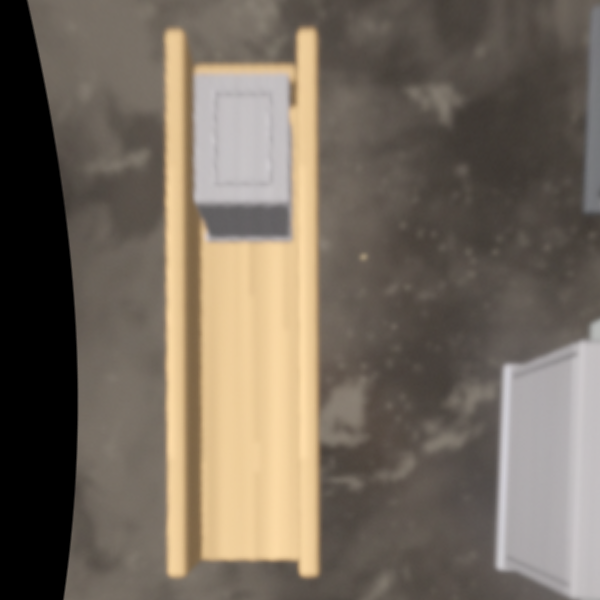

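The narrow row is clear: inner rail edges at columns 186 and 297, ends at rows 28 and 577. That gives a centre of (0.539,0.163) and yaw near 0, so the target is (0.499,0.163).

Emit:
apply_moves(deltas=[44,15,3,0,-0.5,44,42,9,0,-1,44,70,15,0,-1.5,44,88,20,5,-2,44,95,21,20,-2,44,95,21,35,-2,44,95,21,44,-2,44,95,21,44,-2,44,95,21,44,-2,44,95,21,44,-2])

```text
clock: 27.53
position: [0.4993, 0.1631, 0.1232]
ee_rot: [0.0, 0.708, 0.706, 0.0]
contact_force: [0.4, -0.4, -0.3]
width: 0.051
gripper_force: 37.0
```

```bash
python3 - <<'E'
from h import *
im=get_image('wrist'); go(.499,.1632,.0437,89.9); s=get_state(); zt=s['position'][2]-.0377+.042
print(s['position']); tinbox(im,.499,.163,zt,half=.045,thr=130)
A=top(im,.499,.163,.048,.075,2.6); B=top(im,.499,.163,zt,.075,2.6)
cv2.imwrite('pics/w5.png',np.hstack([A,B])[...,::-1])
E
```

```text
t 27.58 go [-0.1 -0.6 79.7] turn -0.0 q6 0.19 tilt [ 0.002  0.    -1.   ]
[0.49942807 0.16325787 0.12339886]
tin x 0.4986 y 0.1700 yaw 0.0 size 76.0 52.8 fill 0.71
```

View pics/w5.png

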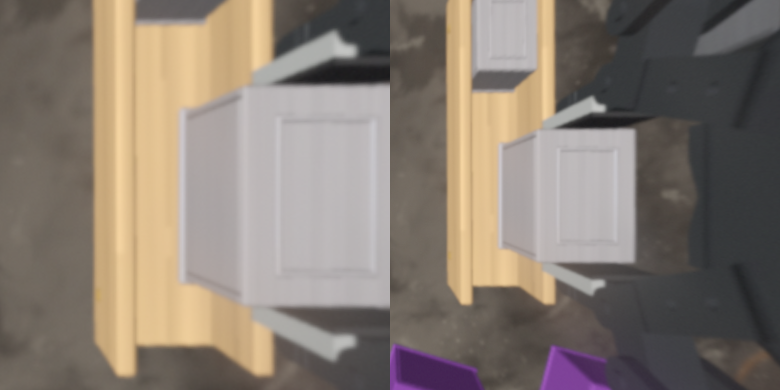

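The tin is aligned but about 1 mm to the right of the rail midline (tin columns 149–245 in the right half, inner rails 135–252 in the left half). I'll correct by +1 mm and lower.

Emit:
apply_moves(deltas=[44,1,-0.5,12,0,44,1,-0.5,24,0,44,1,-0.5,32,0,44,1,-0.5,40,0,44,1,-0.5,48,0,44,1,-0.5,56,0,44,1,-0.5,63,0,44,1,-0.5,69,0,44,1,-0.5,74,0,44,1,-0.5,76,0,44,1,-0.5,76,0,44,1,-0.5,76,0])

```text
clock: 28.58
position: [0.4983, 0.1648, 0.0466]
ee_rot: [0.0, 0.707, 0.707, 0.0]
contact_force: [-0.5, 0.1, -1.1]
width: 0.0514
gripper_force: 37.1
```

Emit:
apply_moves(deltas=[44,0,0,1,0,44,0,0,2,0,44,0,0,3,0,44,0,0,3.5,0,44,0,0,3.5,0,44,0,0,3.5,0])

```text
clock: 29.08
position: [0.4984, 0.1648, 0.0437]
ee_rot: [0.0, 0.707, 0.707, 0.0]
contact_force: [-1.2, -0.6, 5.9]
width: 0.0516
gripper_force: 37.6
```

Contact is felt at the expected height, so I'll release and retreat.

Emit:
apply_moves(deltas=[48,0,0,0,0,53,0,0,0,0,58,0,0,0,0,66,0,0,0,0,76,0,0,0,0,80,0,0,0,0,80,0,0,0,0,80,0,0,0,0])

```text
clock: 29.75
position: [0.4982, 0.1647, 0.043]
ee_rot: [-0.0, 0.707, 0.707, -0.0]
contact_force: [0.5, 0.3, -0.4]
width: 0.08
gripper_force: 0.0
```

Emit:
apply_moves(deltas=[80,0,0,-10,0,80,0,0,-30,0,80,0,0,-60,0,80,0,0,-95,0,80,0,0,-125,0,80,0,0,-150,0,80,0,0,-150,0,80,0,0,-150,0])

```text
clock: 30.42
position: [0.4991, 0.1649, 0.1955]
ee_rot: [0.001, 0.707, 0.707, 0.002]
contact_force: [0.0, -0.4, -0.1]
width: 0.0797
gripper_force: 0.0
```

```bash
python3 - <<'E'
from h import *
im=get_image('wrist'); tinbox(im,.499,.163,.048,half=.045,thr=120); a=get_image('scene')
for q in('tin_small','spare_small','spare_large','tin_large','timer','shaker'): print(q,[(np.round(d['point'],1).tolist(),round(d['score'],2),onz(a,d['point'],.006).round(3)[:2].tolist()) for d in place_of(q,a)[:4]])
o=top(im,.53,.16,.048,.1,2.0); 
b=np.zeros((480,800,3),np.uint8); b[:400,:400]=o; b[:400,400:]=cv2.resize(a['frame'][85:205,200:320],(400,400),interpolation=cv2.INTER_CUBIC); cv2.imwrite('pics/fin.png',b[...,::-1])
E
```

```text
tin x 0.4978 y 0.1654 yaw 0.0 size 51.8 40.5 fill 1.0
tin_small [([243.6, 166.3], 0.87, [0.5, 0.168]), ([239.6, 112.7], 0.21, [0.495, 0.348])]
spare_small [([286.8, 167.2], 0.8, [0.607, 0.159])]
spare_large [([276.8, 118.9], 0.68, [0.594, 0.319])]
tin_large [([178.4, 273.4], 0.87, [0.353, -0.105]), ([182.9, 156.0], 0.87, [0.348, 0.21]), ([180.4, 199.0], 0.67, [0.348, 0.082])]
timer [([341.9, 302.6], 0.8, [0.69, -0.187])]
shaker [([350.6, 187.7], 0.74, [0.754, 0.09])]
```

```bash
python3 -c "
from rig import *; print(sign_off())"
```

```text
the job is handed in; nothing more can be done
None
```

I handed the job in at about 30 s: the larger tin is in the wide row and the smaller in the narrow row, each set down on the worktop and regripped first; the larger was checked by picture, the smaller only by measurements, and no verdict came back.

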